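# Close the holding jig: hook the latch plate under the tee-headed stud

## Task

Close the holding jig over its brass nut with the loose latch plate: carry the plate by its upright grip, tilt it nose down so that its oblong eye slips past the wide head of the jig's stud, bring the nose under the head until the end of the eye meets the shank, and only then lower the tail past the head. Slide it back and lay it down so that the locating pin comes up through its tail hole and it lies flat and fully home on both rests, trapped by the stud's head, and let go. Work gently: the stud is only finger-tight and must not be shifted along its slot. Leave the things around the jig where they are.

Things in the scene. Friction and masses are not known exactly. Their poses are not given: they have to be found in the camera images.
- plate_grip (a point): Loose latch plate: bare steel strap 143x42x3 mm, about 0.24 kg, flat on the bench, with an upright grip block near its tail. Point: the block's centre, 26 mm above the plate's underside. Block: 10 mm thick in x, 26 wide in y, 46 tall above the plate. Plate axes: +x from nose (oblong eye) to tail (grip), z up. Gripped across the 10 mm (fingers closing along x) it is held stiffly against tilting.
- plate_eye (a point): Middle of the plate's oblong eye, on its underside, 104 mm from the grip's centre along -x (plate axes). The eye is 36.5 mm long (x) and 18 mm wide (y). A second hole near the tail, for the locating pin, 11 mm (x) by 18 mm (y), is centred 87 mm from here along +x.
- plate_hook (a point): Middle of the nose end of the eye, on the plate's top face: 18.25 mm along -x and 3 mm up from plate_eye (plate axes). The nose bar beyond it is 12.75 mm wide in x.
- jig: Holding jig, fixed on the bench: dark steel base 166x70x8 mm, carrying in line a tee-headed stud, a rest, a fixed brass nut (top at 28 mm), a second rest with a locating pin. Origin: on the bench under the middle of the stud's slot; +x from stud to pin, z up. The rests are 44 mm wide in y, tops 30 mm above the bench, at x = 20 to 32 and 76 to 98 mm. The base is free at -x of the stud.
- jig_head (a point): Middle of the stud's slot, at the height of the underside of the head, 38 mm above the bench. Tee head: 58 mm long in x, 12 wide in y, 4 thick (top at 42 mm); shank 8 mm thick. The stud stands in its slot anywhere up to 8 mm from here along +x or -x, differently each time, and its place is not reported: find the shank by feel. Below the head is free space down to 18 mm above the bench.
- stud (a joint): How far the stud has slipped along its slot from where it was set (m, + towards the pin; 0 at the start wherever it stands, so it does not tell its place). It is only finger-tight: it holds still up to about 5 N along the slot and slips under more. It must not be shifted.
- jig_seat (a point): Where plate_eye lies when the plate is home: over the jig's origin, 30 mm above the bench, same axes as the jig and the home plate. Head longer than eye: it passes only tilted. With the nose about 19 degrees low and under the head's -x end, pulled to +x until plate_hook meets the shank, the eye's tail end clears the head's +x end by only 1 to 2 mm and the tail can be lowered past it.
- jig_pin (a point): Foot of the locating pin, level with the rests' tops, 87 mm along +x from jig_seat. Pin 8 mm thick, round tip, 6 mm tall, so it stands 3 mm through the home plate; 1.5 mm clearance in the tail hole either way along x. A hooked plate must be slid 6 to 22 mm towards -x to get home; with the tail some 5 degrees up it passes over the pin and under the head; flat, it jams between them.
- flux_tin: Bystander: round tin 69 mm across, 62 mm high; origin under its centre.
- solder_spool: Bystander: spool 62 mm across, 40 mm high; origin under its centre.
- tape_measure: Bystander: tape measure 36x82x64 mm; origin under its centre.

How it is judged:
On the way, in this order (a step that is already met when the one before it is completed fails the run):
1. the plate is lifted clear of the bench (height (world z) of plate_grip above 0.075 m and height (world z) of plate_eye above 0.025 m), for 0.1 s.
2. the tilted plate's nose is under the stud's head, the head through its eye (z of plate_hook in the frame of jig_seat between -0.012 and 0.0085 m and x of plate_hook in the frame of jig_seat between -0.015 and 0.007 m and y of plate_hook in the frame of jig_seat between -0.007 and 0.007 m and angle between plate_eye's own z axis and vertical above 0.17 rad), for 0.1 s.
At the end, for the whole second after the job is handed in: The latch plate lies flat (within 0.03 rad) and home on both rests: eye within 3 mm of its seat along the jig and 7 mm in all, within 1.5 mm in height, the pin through its hole, the head of the stud through the eye and over its ends (horizontal distance between plate_eye and jig_seat below 0.007 m and x of plate_eye in the frame of jig_seat between -0.003 and 0.003 m and z of plate_eye in the frame of jig_seat between -0.0015 and 0.0015 m and z of plate_grip in the frame of jig_seat below 0.0275 m and angle between the z axis of plate_eye and the z axis of jig_seat, either way round below 0.03 rad and contact force between the fingers and jig below 0.1 N); the robot touches nothing.
It fails at once if the stud is shifted along its slot by more than 1 mm (value of joint stud above 0.001 m or value of joint stud below -0.001 m).
It fails at once if the jig is pressed or struck with more than 60 N (contact force between anything else and jig above 60 N).
It fails at once if a bystander is moved more than 20 mm (distance of any of flux_tin, solder_spool, tape_measure from where it was at the start of the episode above 0.02 m).
It also fails if it takes over 45 s, if anything falls off the work surface, if the arm or the gripper's body presses on something with over 40 N, if the wrist force passes 120 N, or if a joint passes its speed limit or range.

## Robot

A 6-joint arm with a two-finger parallel gripper is mounted at the origin on a cart in front of the work surface, level with it; the furniture and walls round the work are solid. World frame = base frame: x ahead of the robot, y to its left, z up, the work surface at z = 0. Lengths are in m, angles in rad, forces in N, time in s.
With the tool pointing down it reaches from about 0.3 to 0.775 m from the base axis. Payload 14.6 kg.
Tool frame: the origin (TCP) lies midway between the tips of the shut fingers; the grasp point (between the pads) lies 19 mm behind it (grasp_offset is the distance from the TCP to the grasp point, in m); z points along the fingers, y is the line along which they close (so a half turn about z gives the same grasp; the last joint's range is limited). The gripper opens to 94 mm and grips with 3 to 60 N. Pads are 16 mm wide; open, the fingers measure 119 mm over their backs; the gripper's body (75 mm by 177 mm) begins 78 mm behind the grasp point.
Start: joints at [-1.186, 0.3, 1.521, -0, 1.321, -0.067], TCP at [0.24, -0.495, 0.205] pointing down, gripper open.
Joint ranges: [-3.03, 3.03], [-0.79, 2.21], [0.23, 2.52], [-1.04, 4.18], [0, 3.07], [-2.55, 2.55]. Speed limits (rad/s): [2.22, 2.22, 2.57, 3.14, 3.14, 3.14].

## Interface

Orientations are given as [roll, pitch, yaw] about the fixed x, y, z axes, in that order (R = Rz(yaw) Ry(pitch) Rx(roll)).
In Python, from station import * gives the robot as it stands. The module is installed in compiled form; this text tells all that it offers.
- The arm moves only by the tool send_rows, never from a script. Its argument "rows" is a list of rows, each an object of numbers: "dx", "dy", "dz": the shift along the tool's x, y, z in mm; "roll": the turn about the tool's z in degrees; "jaw": the closure, from -1 (fully open) to 1 (shut). In form: [{"dx": .., "dy": .., "dz": .., "roll": .., "jaw": ..}, ...]. A call has 1 to 12 rows; each row shifts and turns the commanded pose from where the row before left it, along the tool's axes as they then stand; what a row does not reach is not made up. A row lasts 1/12 s, in which the tool goes at most 41.7 mm and 7.16 degrees, less where a joint would pass 70% of its speed; a pose out of reach is approached as far as the arm can. A call is refused whole if a number of a shift passes 41.7 or a number of a turn 7.16, either way. A call with a gripper value outside its range is refused whole. The fingers move at their own pace and stop on an object; "force" is the grip in N (left out, the last holds). Time passes only in rows, so rows that do not move let the fingers close. It gives the time, the measured TCP pose, the force, the opening and the grip force at its end, in the units of the state.
- get_obs(): the state, without advancing time (a new reading comes with each control period).
- camera(name): name is "side" or "top"; returns a dict with "frame" (400x640x3 uint8, red, green, blue), "z_map" (400x640 float32, m along the optical axis (not along the pixel's ray), 0 where there is no reading), "camera_matrix" (3x3 intrinsics, pixels), "rvec" (rotation vector, rad) and "tvec" (3), from world to camera coordinates, as OpenCV has them. Camera axes: x right, y down, z forward; pixel columns grow to the right and rows downward; lengths in m; the calibration is good to about 2 mm. A picture is of the moment at which its call begins.
- hand_in(): hands the job in; it is judged then, once.
The state is a dict: "time_s": time; "qpos": joint angles; "joint_vel": joint speeds; "tau": joint torques, N m; "ee_pos": TCP position; "eef_rot": TCP orientation; "force": force on the tool from outside, world axes, zero at the start; "moment": the same for the moment, N m; "grip_width": finger opening in m; "grip_force": force on a finger pad.
Only numpy, scipy, OpenCV 4.12 (cv2) and the standard library are available. Lean on these libraries where they do the work, as an engineer would, in place of code of your own. Each camera call takes 0.05 s, during which the arm holds its last target. There are 200 camera calls.

## Working session

There is one attempt and no reset: what is moved stays moved. The work goes in short steps, Python scripts to look and compute and a tool call to move; the robot and the scene stay as the last step left them, time stands still between calls to the robot, and variables do not carry over. Pictures are saved under pics/ and viewed, at most 10 in all, crops included, and the job is handed in when it is done.

Besides the shell and the picture viewer there is one more tool, called as a command line: name --argument value ..., lists and objects as JSON in quotes. send_rows: Moves the arm, as the interface text tells. Its arguments: {"type":"object","properties":{"rows":{"type":"array"},"force":{"type":"number"}},"required":["rows"]}

```bash
mkdir -p pics
python3 - <<'E'
from station import *
import cv2,numpy as np
o=get_obs(); print(o)
for n in("top","side"):
    c=camera(n); np.savez(f"{n}0.npz",**c); cv2.imwrite(f"pics/{n}0.png",c["frame"][:,:,::-1])
    print(n,c["camera_matrix"],c["rvec"],c["tvec"])
E
```

```text
{'time_s': 0.0, 'qpos': array([-1.18556741e+00,  3.00454328e-01,  1.52160310e+00, -3.84827598e-05,
        1.32071368e+00, -6.66464149e-02]), 'joint_vel': array([-0.0003136 , -0.00016286, -0.00049528,  0.00117155, -0.00096354,
        0.00050928]), 'tau': array([-6.95366889e-04, -5.31808126e+01, -3.52742708e+01,  7.08305743e-02,
        2.44302111e-02, -7.99634245e-05]), 'ee_pos': array([ 0.24002053, -0.49455641,  0.20488622]), 'eef_rot': array([-3.14041433e+00, -4.12901952e-05,  4.51884849e-01]), 'force': array([0.23733667, 0.84904826, 0.2397158 ]), 'moment': array([-0.02304801,  0.00315287,  0.00105494]), 'grip_force': 0.0, 'grip_width': 0.0939194399157397}
top [[375.89317298   0.         318.83262321]
 [  0.         375.89317298 195.59584233]
 [  0.           0.           1.        ]] [ 2.13100808 -2.09484011  0.19012836] [0.14011893 0.59182346 0.78206421]
side [[487.63126863   0.         319.27574533]
 [  0.         487.63126863 198.75630541]
 [  0.           0.           1.        ]] [ 1.91145435  1.98689846 -0.48068735] [-0.11292232 -0.50513764  1.19333889]
```

View pics/top0.png

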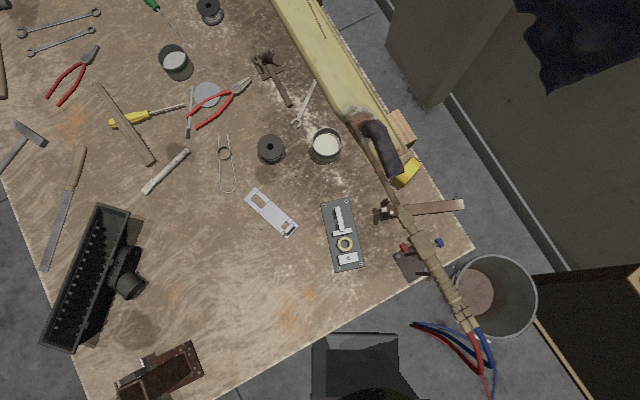

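View pics/side0.png

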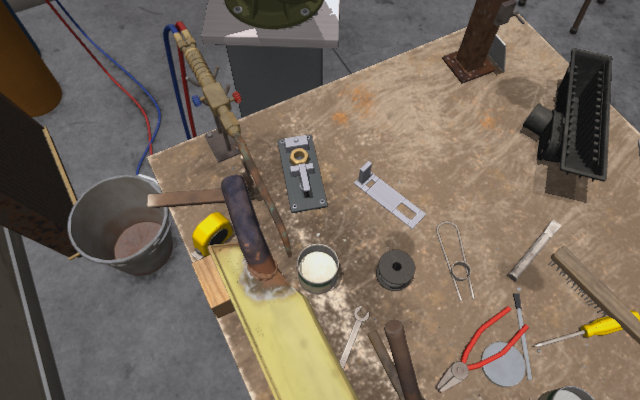

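```bash
cat > h.py <<'E'
import numpy as np,cv2
def load(n):return dict(np.load(n))
def Rt(c):return cv2.Rodrigues(c["rvec"])[0],c["tvec"].reshape(3)
def ray(c,uv,z):
    R,t=Rt(c);K=c["camera_matrix"];d=R.T@(np.linalg.inv(K)@[uv[0],uv[1],1.]);o=-R.T@t
    return o+d*(z-o[2])/d[2]
def cloud(c):
    R,t=Rt(c);K=c["camera_matrix"];Z=c["z_map"];v,u=np.mgrid[:400,:640]
    P=np.stack([(u-K[0,2])/K[0,0]*Z,(v-K[1,2])/K[1,1]*Z,Z],-1);return (P-t)@R
E
python3 - <<'E'
from h import *
for n,(x,y) in dict(top=(235,180),side=(270,120)).items():
    c=load(n+"0.npz");P=cloud(c)
    w=(140,100) if n=="top" else (165,115)
    im=cv2.resize(c["frame"][y:y+w[1],x:x+w[0],::-1],None,fx=4.8,fy=4.8,interpolation=cv2.INTER_CUBIC)
    cv2.imwrite(f"pics/{n}1.png",im)
    Rc,t=Rt(c);print(n,"cam",-Rc.T@t)
    for uv in ([(300,250),(342,235),(340,210),(270,150),(327,145),(290,226)] if n=="top" else [(330,150),(305,178),(396,270),(318,266),(365,170),(405,205)]): print(uv,P[uv[1],uv[0]].round(4))
E
```

```text
top cam [0.42745841 0.13669644 0.88323618]
(300, 250) [ 4.710e-01  1.927e-01 -1.000e-04]
(342, 235) [0.5068 0.0956 0.0087]
(340, 210) [0.5657 0.1006 0.0067]
(270, 150) [0.7001 0.2671 0.0401]
(327, 145) [0.7209 0.1335 0.0207]
(290, 226) [0.521  0.2133 0.05  ]
side cam [0.99907058 0.13999148 0.82111727]
(330, 150) [ 0.4527  0.151  -0.0025]
(305, 178) [0.5463 0.1058 0.0427]
(396, 270) [7.031e-01 2.741e-01 7.000e-04]
(318, 266) [0.71   0.1361 0.025 ]
(365, 170) [0.5279 0.2162 0.0485]
(405, 205) [0.573  0.296  0.0008]
```

View pics/top1.png

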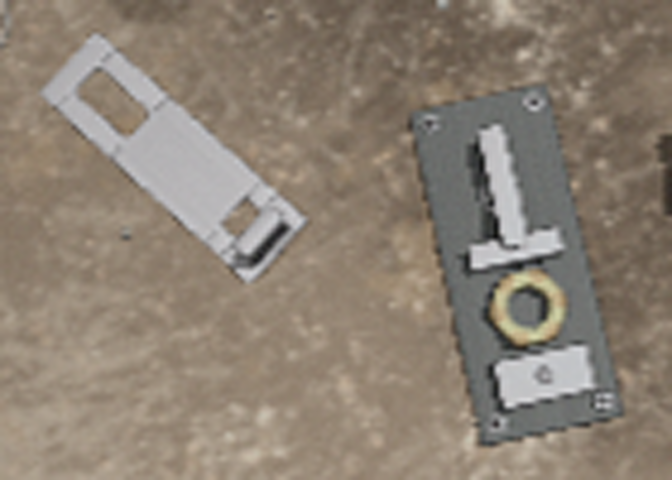

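View pics/side1.png

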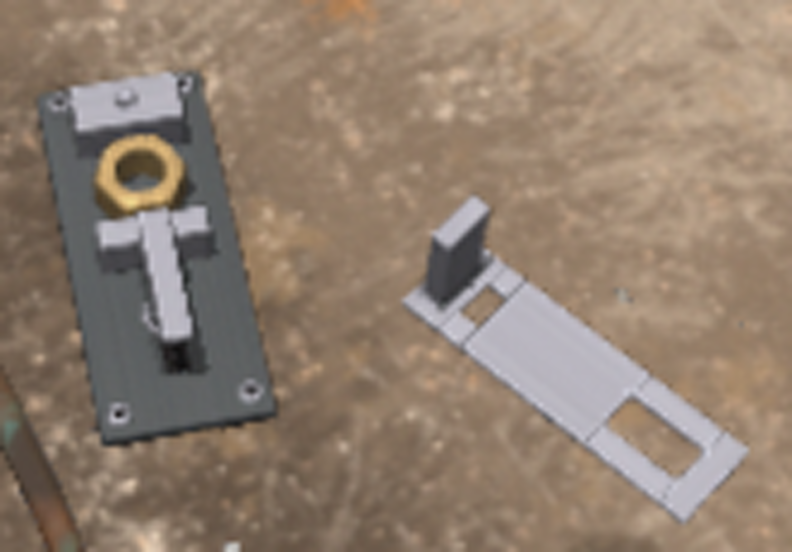

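```bash
cat > m.py <<'E'
from h import *
C={"top":(load("top0.npz"),235,180),"side":(load("side0.npz"),270,120)}
def w(n,p,z):
    c,x,y=C[n];return ray(c,((p[0]+.5)/4.8-.5+x,(p[1]+.5)/4.8-.5+y),z)[:2]*1000
def show(k,a):print(k,np.round(a,1).tolist())
pts={"top":dict(pc=([(96,34),(43,93),(247,282),(306,220)],3),jb=([(543,85),(412,115),(483,445),(622,412)],8),pin=([(544,375)],36),hd=([(490,127),(515,245)],42)),
"side":dict(pc=([(747,448),(685,521),(404,298),(510,258)],3),jb=([(103,442),(275,410),(200,73),(38,97)],8),pin=([(126,97)],36),hd=([(177,338),(157,210)],42))}
for n in pts:
    for k,(L,z) in pts[n].items(): show(n+k,[w(n,p,z) for p in L])
for n,(c,x,y) in C.items():
    P=cloud(c)*1000
    for k,lo,hi,bx in(("grip",43,53,(480,560,180,250)),("head",39.5,45,(470,600,60,140)),("rests",27,33,(440,560,60,140)),("base",6,11,(420,620,40,150)),("plate",1.8,4.5,(470,640,180,340))):
        m=(P[...,2]>lo)&(P[...,2]<hi)&(P[...,0]>bx[0])&(P[...,0]<bx[1])&(P[...,1]>bx[2])&(P[...,1]<bx[3])
        q=P[m][:,:2].astype(np.float32)
        if len(q)>4: print(n,k,len(q),cv2.minAreaRect(q),q.mean(0))
E
python3 m.py
```

```text
toppc [[-34.6, -270.2], [38.6, -330.0], [259.8, -77.7], [185.8, -10.7]]
topjb [[-944.6, 577.1], [-813.9, 53.6], [475.2, 350.6], [340.1, 887.3]]
toppin [[-674.9, 2349.0]]
tophd [[-6492.6, 1462.2], [-3776.1, 2056.7]]
sidepc [[2090.4, -373.5], [2004.4, -304.6], [2255.0, -16.5], [2309.9, -131.2]]
sidejb [[4526.5, 651.6], [4673.7, 67.6], [6071.0, 387.3], [5937.0, 981.2]]
sidepin [[25266.2, 2669.4]]
sidehd [[23617.6, 1737.7], [26616.8, 2296.3]]
top grip 53 ((517.3433227539062, 217.3046875), (9.722665786743164, 23.51589012145996), 45.836219787597656) [517.1689  217.44958]
top head 122 ((541.206787109375, 103.89305114746094), (57.30731964111328, 11.89809513092041), 12.618341445922852) [540.0917   103.848495]
top rests 320 ((481.40673828125, 89.81686401367188), (77.79349517822266, 43.73041534423828), 13.12183666229248) [475.40958  88.484  ]
top base 1242 ((509.5671691894531, 96.64828491210938), (165.65341186523438, 69.78022003173828), 13.515520095825195) [512.6677   98.27195]
top plate 774 ((555.0474853515625, 259.79241943359375), (169.37843322753906, 158.92730712890625), 0.2925916016101837) [557.6786  265.12604]
side grip 80 ((519.0322875976562, 217.2819061279297), (11.974825859069824, 25.38096046447754), 48.01244354248047) [519.66077 217.65942]
side head 167 ((542.4063110351562, 103.97514343261719), (58.996124267578125, 12.096447944641113), 13.217507362365723) [543.88403 104.12037]
side rests 430 ((482.2157287597656, 89.80174255371094), (80.22795104980469, 43.8104248046875), 13.082321166992188) [479.18307  89.05545]
side base 1557 ((510.61614990234375, 96.4347152709961), (167.42103576660156, 69.83885955810547), 13.26661205291748) [531.495   100.70389]
side plate 2076 ((554.998779296875, 259.9958190917969), (159.85568237304688, 169.79476928710938), 89.94967651367188) [560.04004 266.56372]
```

```bash
sed -i 's/(p\[1\]+.5)\/4.8-.5+y),z)/(p[1]+.5)\/4.8-.5+y),z\/1000)/' m.py; sed -i '/^    P=cloud/,$d' m.py; sed -i '$d' m.py
cat >> m.py <<'E'
for n,(c,x,y) in C.items():
    P=cloud(c)*1000; f=c["frame"].astype(int)
    m=(P[...,2]>-3)&(P[...,2]<7)&(P[...,0]>470)&(P[...,0]<640)&(P[...,1]>190)&(P[...,1]<340)&(f[...,2]-f[...,0]>-6)&(f.mean(-1)>110)
    q=cv2.morphologyEx(m.astype(np.uint8),cv2.MORPH_OPEN,np.ones((3,3)))>0
    vu=np.argwhere(q); q2=np.array([ray(c,(b,a),.003)[:2]*1000 for a,b in vu],np.float32)
    print(n,len(q2),cv2.minAreaRect(q2))
E
python3 m.py
```

```text
toppc [[619.6, 305.9], [589.1, 330.8], [497.2, 225.9], [528.0, 198.0]]
topjb [[596.2, 82.5], [580.1, 146.9], [421.6, 110.4], [438.2, 44.4]]
toppin [[454.1, 83.3]]
tophd [[569.0, 109.6], [513.5, 97.4]]
sidepc [[589.3, 332.8], [621.6, 306.9], [527.5, 198.7], [506.9, 241.8]]
sidejb [[599.5, 82.0], [582.9, 148.2], [424.6, 112.0], [439.8, 44.7]]
sidepin [[457.5, 83.5]]
sidehd [[571.1, 109.8], [514.4, 99.2]]
top 732 ((558.6970825195312, 265.1896667480469), (142.33340454101562, 41.6249885559082), 49.55460739135742)
side 1089 ((559.9407958984375, 265.517578125), (142.1995849609375, 42.254459381103516), 49.433963775634766)
```

Run:
```python
from h import *
for n in("top","side"):
    P=cloud(load(n+"0.npz"))
    print(n)
    for y in np.arange(-.55,.5,.1):
        print(round(y,2),[ (lambda q: round(float(q.max()),2) if len(q) else None)(P[...,2][(P[...,0]>x)&(P[...,0]<=x+.1)&(P[...,1]>y)&(P[...,1]<=y+.1)&(P[...,2]<1)]) for x in np.arange(.1,.85,.1)])
def rows(cur,yaw,tgt):
    d=np.array(tgt)-cur;c,s=np.cos(yaw),np.sin(yaw)
    return np.round([c*d[0]+s*d[1],s*d[0]-c*d[1],-d[2]],1)
print(rows([240,-494.6,204.9],.4519,[518,217.2,204.9]))
```

```text
top
-0.55 [-0.58, -0.58, -0.84, -0.58, -0.85, -0.85, -0.85, 0.17]
-0.45 [-0.61, -0.58, -0.59, -0.58, None, None, -0.85, -0.85]
-0.35 [-0.78, -0.76, -0.85, -0.86, None, None, None, -0.86]
-0.25 [-0.75, 0.17, 0.18, 0.0, 0.01, None, None, None]
-0.15 [-0.02, 0.18, 0.19, 0.19, 0.01, 0.07, 0.07, None]
-0.05 [-0.21, 0.28, 0.0, 0.19, 0.19, 0.18, 0.17, 0.08]
0.05 [-0.01, 0.24, 0.0, 0.88, 0.04, 0.18, 0.18, 0.11]
0.15 [-0.01, 0.0, 0.0, 0.0, 0.05, 0.06, 0.06, 0.19]
0.25 [0.0, 0.01, 0.0, 0.0, 0.01, 0.04, 0.04, 0.18]
0.35 [0.02, 0.21, 0.0, 0.01, 0.01, 0.02, 0.02, 0.02]
0.45 [0.17, 0.21, 0.06, 0.05, 0.01, 0.04, 0.02, 0.06]
side
-0.55 [-0.58, -0.58, -0.84, -0.58, -0.59, -0.84, -0.85, -0.85]
-0.45 [-0.61, -0.58, -0.58, -0.58, -0.85, -0.85, -0.85, -0.85]
-0.35 [None, None, -0.6, -0.85, -0.85, -0.85, -0.85, -0.85]
-0.25 [0.0, 0.17, 0.18, 0.0, 0.02, 0.01, -0.85, -0.85]
-0.15 [0.02, 0.18, 0.19, 0.19, 0.02, 0.07, 0.07, -0.85]
-0.05 [0.04, 0.17, 0.0, 0.19, 0.19, 0.19, 0.17, 0.08]
0.05 [0.02, 0.17, 0.01, 0.04, 0.05, 0.18, 0.18, 0.11]
0.15 [0.0, 0.01, 0.01, 0.01, 0.05, 0.07, 0.06, 0.2]
0.25 [0.01, 0.01, 0.01, 0.01, 0.01, 0.05, 0.04, 0.19]
0.35 [0.01, 0.2, 0.01, 0.01, 0.01, 0.02, 0.02, 0.02]
0.45 [0.13, 0.2, 0.06, 0.05, 0.01, 0.04, 0.02, 0.07]
[ 560.9 -519.    -0. ]
```

send_rows --rows '[{"dz": -33,"jaw": -1},{"dz": -33,"jaw": -1},{"dz": -33,"jaw": -1},{"dx": 28,"dy": -26,"jaw": -1},{"dx": 28,"dy": -26,"jaw": -1},{"dx": 28,"dy": -26,"jaw": -1},{"dx": 28,"dy": -26,"jaw": -1},{"dx": 28,"dy": -26,"jaw": -1},{"dx": 28,"dy": -26,"jaw": -1},{"dx": 28,"dy": -26,"jaw": -1},{"dx": 28,"dy": -26,"jaw": -1},{"dx": 28,"dy": -26,"jaw": -1}]'

```text
invalid input at $.rows[0]: expected keys dx, dy, dz, roll, jaw
```

send_rows --rows '[{"dx": 28,"dy": -26,"jaw": -1},{"dx": 28,"dy": -26,"jaw": -1},{"dx": 28,"dy": -26,"jaw": -1},{"dx": 28,"dy": -26,"jaw": -1},{"dx": 28,"dy": -26,"jaw": -1},{"dx": 28,"dy": -26,"jaw": -1},{"dx": 28,"dy": -26,"jaw": -1},{"dx": 28,"dy": -26,"jaw": -1},{"dx": 28,"dy": -26,"jaw": -1},{"dx": 28,"dy": -26,"jaw": -1},{"dx": 28,"dy": -26,"jaw": -1},{"jaw": -1}]'

```text
invalid input at $.rows[0]: expected keys dx, dy, dz, roll, jaw
```

send_rows --rows '[{"roll": -7,"jaw": -1},{"roll": -7,"jaw": -1},{"roll": -7,"jaw": -1},{"roll": -2.6,"jaw": -1},{"jaw": -1}]'

```text
invalid input at $.rows[0]: expected keys dx, dy, dz, roll, jaw
```

send_rows --rows '[{"dx": 0,"dy": 0,"dz": -33,"roll": 0,"jaw": -1},{"dx": 0,"dy": 0,"dz": -33,"roll": 0,"jaw": -1},{"dx": 0,"dy": 0,"dz": -33,"roll": 0,"jaw": -1},{"dx": 28,"dy": -26,"dz": 0,"roll": 0,"jaw": -1},{"dx": 28,"dy": -26,"dz": 0,"roll": 0,"jaw": -1},{"dx": 28,"dy": -26,"dz": 0,"roll": 0,"jaw": -1},{"dx": 28,"dy": -26,"dz": 0,"roll": 0,"jaw": -1},{"dx": 28,"dy": -26,"dz": 0,"roll": 0,"jaw": -1},{"dx": 28,"dy": -26,"dz": 0,"roll": 0,"jaw": -1},{"dx": 28,"dy": -26,"dz": 0,"roll": 0,"jaw": -1},{"dx": 28,"dy": -26,"dz": 0,"roll": 0,"jaw": -1},{"dx": 28,"dy": -26,"dz": 0,"roll": 0,"jaw": -1}]'

```text
time_s: 1.1
ee_pos: [0.3647, -0.1724, 0.3044]
eef_rot: [-3.142, 0.0, 0.451]
force: [0.2, -0.4, 0.2]
grip_width: 0.0942
grip_force: 0.0
```

send_rows --rows '[{"dx": 28,"dy": -26,"dz": 0,"roll": 0,"jaw": -1},{"dx": 28,"dy": -26,"dz": 0,"roll": 0,"jaw": -1},{"dx": 28,"dy": -26,"dz": 0,"roll": 0,"jaw": -1},{"dx": 28,"dy": -26,"dz": 0,"roll": 0,"jaw": -1},{"dx": 28,"dy": -26,"dz": 0,"roll": 0,"jaw": -1},{"dx": 28,"dy": -26,"dz": 0,"roll": 0,"jaw": -1},{"dx": 28,"dy": -26,"dz": 0,"roll": 0,"jaw": -1},{"dx": 28,"dy": -26,"dz": 0,"roll": 0,"jaw": -1},{"dx": 28,"dy": -26,"dz": 0,"roll": 0,"jaw": -1},{"dx": 28,"dy": -26,"dz": 0,"roll": 0,"jaw": -1},{"dx": 28,"dy": -26,"dz": 0,"roll": 0,"jaw": -1}]'

```text
time_s: 2.02
ee_pos: [0.5171, 0.2195, 0.3041]
eef_rot: [-3.142, 0.0, 0.452]
force: [1.1, -0.8, 0.5]
grip_width: 0.0938
grip_force: 0.0
```

send_rows --rows '[{"dx": 0,"dy": 0,"dz": 0,"roll": -7,"jaw": -1},{"dx": 0,"dy": 0,"dz": 0,"roll": -7,"jaw": -1},{"dx": 0,"dy": 0,"dz": 0,"roll": -7,"jaw": -1},{"dx": 0,"dy": 0,"dz": 0,"roll": -2.6,"jaw": -1},{"dx": 0,"dy": 0,"dz": 0,"roll": 0,"jaw": -1}]'

```text
time_s: 2.43
ee_pos: [0.5168, 0.2176, 0.304]
eef_rot: [-3.141, 0.001, 0.866]
force: [0.1, -0.0, 0.1]
grip_width: 0.0942
grip_force: 0.0
```

send_rows --rows '[{"dx": 0.5,"dy": 1,"dz": 40,"roll": 0,"jaw": -1},{"dx": 0,"dy": 0,"dz": 40,"roll": 0,"jaw": -1},{"dx": 0,"dy": 0,"dz": 40,"roll": 0,"jaw": -1},{"dx": 0,"dy": 0,"dz": 40,"roll": 0,"jaw": -1},{"dx": 0,"dy": 0,"dz": 40,"roll": 0,"jaw": -1},{"dx": 0,"dy": 0,"dz": 40,"roll": 0,"jaw": -1},{"dx": 0,"dy": 0,"dz": 30,"roll": 0,"jaw": -1},{"dx": 0,"dy": 0,"dz": 18,"roll": 0,"jaw": -1},{"dx": 0,"dy": 0,"dz": 0,"roll": 0,"jaw": -1}]'

```text
time_s: 3.18
ee_pos: [0.5157, 0.2164, 0.0124]
eef_rot: [-3.138, 0.006, 0.861]
force: [-0.6, 0.2, -0.6]
grip_width: 0.0937
grip_force: 0.0
```

send_rows --rows '[{"dx": 0,"dy": 0,"dz": 0,"roll": 0,"jaw": 1},{"dx": 0,"dy": 0,"dz": 0,"roll": 0,"jaw": 1},{"dx": 0,"dy": 0,"dz": 0,"roll": 0,"jaw": 1},{"dx": 0,"dy": 0,"dz": 0,"roll": 0,"jaw": 1},{"dx": 0,"dy": 0,"dz": 0,"roll": 0,"jaw": 1},{"dx": 0,"dy": 0,"dz": 0,"roll": 0,"jaw": 1}]' --force 8

```text
time_s: 3.68
ee_pos: [0.5182, 0.2174, 0.0171]
eef_rot: [3.141, -0.001, 0.864]
force: [-0.6, -0.2, -0.9]
grip_width: 0.058
grip_force: 0.0
```

send_rows --rows '[{"dx": 0,"dy": 0,"dz": 0,"roll": 0,"jaw": 1},{"dx": 0,"dy": 0,"dz": 0,"roll": 0,"jaw": 1},{"dx": 0,"dy": 0,"dz": 0,"roll": 0,"jaw": 1},{"dx": 0,"dy": 0,"dz": 0,"roll": 0,"jaw": 1},{"dx": 0,"dy": 0,"dz": 0,"roll": 0,"jaw": 1},{"dx": 0,"dy": 0,"dz": 0,"roll": 0,"jaw": 1},{"dx": 0,"dy": 0,"dz": 0,"roll": 0,"jaw": 1}]'

```text
time_s: 4.27
ee_pos: [0.518, 0.2172, 0.0164]
eef_rot: [3.142, 0.0, 0.864]
force: [0.4, -0.1, -0.3]
grip_width: 0.0257
grip_force: 8.0
```

send_rows --rows '[{"dx": 0.5,"dy": 0,"dz": -5,"roll": 0,"jaw": 1},{"dx": 1,"dy": 0,"dz": -5,"roll": 0,"jaw": 1},{"dx": 1,"dy": 0,"dz": -5,"roll": 0,"jaw": 1},{"dx": 1.5,"dy": 0,"dz": -5,"roll": 0,"jaw": 1},{"dx": 2,"dy": 0,"dz": -5,"roll": 0,"jaw": 1},{"dx": 2,"dy": 0,"dz": -5,"roll": 0,"jaw": 1},{"dx": 2,"dy": 0,"dz": -5,"roll": 0,"jaw": 1},{"dx": 1,"dy": 0,"dz": -3,"roll": 0,"jaw": 1},{"dx": 0,"dy": 0,"dz": 0,"roll": 0,"jaw": 1}]'

```text
time_s: 5.02
ee_pos: [0.5256, 0.2259, 0.0552]
eef_rot: [3.141, -0.001, 0.864]
force: [-0.2, -0.4, -1.9]
grip_width: 0.0262
grip_force: 8.0
```

```bash
cat > tilt.py <<'E'
from h import *
from station import *
import sys
def tilt(yawdeg,tag,half=20,view=None):
    """fit plane to plate-top points; yawdeg: tool x (towards nose)"""
    o=get_obs();t=o["ee_pos"];y=o["eef_rot"][2];ax=np.array([np.cos(y),np.sin(y)]);ay=np.array([np.sin(y),-np.cos(y)])
    print(o["time_s"].__round__(2),t.round(4),o["force"].round(1))
    for n in("side","top"):
        c=camera(n);np.savez(f"{n}_{tag}.npz",**c)
        P=cloud(c);d=P[...,:2]-t[:2];a=d@ax*1000;b=d@ay*1000;z=P[...,2]*1000;f=c["frame"].astype(int)
        grey=(f[...,2]-f[...,0]>-8)&(f.mean(-1)>90)
        m=(a>25)&(a<85)&(abs(b)<17)&(z>4+0*a)&(z<t[2]*1000+40)&grey
        if m.sum()<20: print(n,"few",m.sum());continue
        A=np.c_[a[m],b[m],np.ones(m.sum())];w=np.ones(m.sum(),bool)
        for _ in range(5):
            p,*_r=np.linalg.lstsq(A[w],z[m][w],rcond=None);r=z[m]-A@p;w=abs(r)<max(1.5,1.5*np.std(r[w]))
        print(n,m.sum(),w.sum(),"slope deg",np.degrees(np.arctan(p[:2])).round(2),"z at tool axis",p[2].round(1),"std",r[w].std().round(2))
        s=(abs(z-(A[:0].sum()+p[0]*a+p[1]*b+p[2]))<3)&(a>0)&(a<150)&(abs(b)<26)&grey
        q=np.c_[a[s],b[s]].astype(np.float32)
        print("  extent a",np.percentile(a[s],[1,99]).round(1),"b",np.percentile(b[s],[1,50,99]).round(1),cv2.minAreaRect(q))
if __name__=="__main__":tilt(0,sys.argv[1])
E
python3 tilt.py a
python3 - <<'E'
import cv2
from h import *
c=load("side_a.npz");cv2.imwrite("pics/side_a.png",cv2.resize(c["frame"][80:260,250:490,::-1],None,fx=3.3,fy=3.3))
E
```

```text
5.02 [0.5256 0.2259 0.0552] [-0.2 -0.4 -1.9]
side 531 388 slope deg [-0.85  0.23] z at tool axis 43.6 std 0.82
  extent a [  9.  134.9] b [-20.5   1.5  20.8] ((68.01000213623047, -0.246307373046875), (135.4840850830078, 42.83354187011719), 0.4728429615497589)
top few 0
```

View pics/side_a.png

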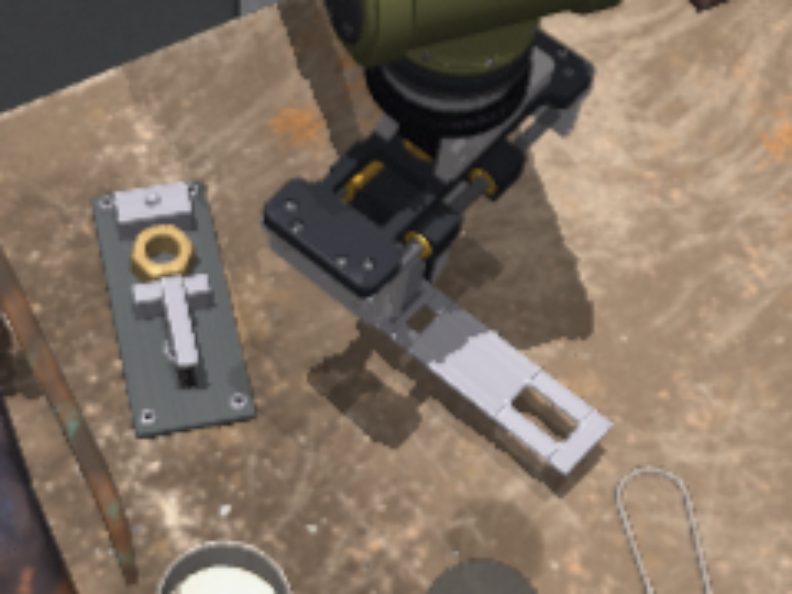

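send_rows --rows '[{"dx": 0,"dy": 0,"dz": 0,"roll": 0,"jaw": 1},{"dx": 0,"dy": 0,"dz": 0,"roll": 0,"jaw": 1},{"dx": 0,"dy": 0,"dz": 0,"roll": 0,"jaw": 1}]' --force 5

```text
time_s: 5.37
ee_pos: [0.525, 0.2255, 0.0542]
eef_rot: [-3.141, 0.0, 0.864]
force: [0.3, -0.1, -1.9]
grip_width: 0.0263
grip_force: 5.0
```

```bash
python3 tilt.py b
```

```text
5.37 [0.525  0.2255 0.0542] [ 0.3 -0.1 -1.9]
side 528 374 slope deg [-5.79 -0.61] z at tool axis 41.3 std 0.8
  extent a [  5.8 130.8] b [-21.3   0.3  19.8] ((66.31999206542969, -0.9123649597167969), (42.82292556762695, 131.15345764160156), 89.98079681396484)
top few 0
```

send_rows --rows '[{"dx": 0,"dy": 0,"dz": 0,"roll": 0,"jaw": 1},{"dx": 0,"dy": 0,"dz": 0,"roll": 0,"jaw": 1},{"dx": 0,"dy": 0,"dz": 0,"roll": 0,"jaw": 1},{"dx": 0,"dy": 0,"dz": 0,"roll": 0,"jaw": 1}]'

```text
time_s: 5.8
ee_pos: [0.5251, 0.2256, 0.0545]
eef_rot: [3.142, -0.0, 0.864]
force: [0.0, 0.5, -1.4]
grip_width: 0.0261
grip_force: 5.0
```

```bash
python3 tilt.py c
```

```text
5.8 [0.5251 0.2256 0.0545] [ 0.   0.5 -1.4]
side 524 365 slope deg [-6.02  0.47] z at tool axis 41.6 std 0.76
  extent a [  5.3 130.7] b [-21.3   0.3  20. ] ((66.349853515625, -1.3231830596923828), (131.24649047851562, 43.43619155883789), 0.2130233198404312)
top few 0
```

send_rows --rows '[{"dx": 0,"dy": 0,"dz": 0,"roll": 0,"jaw": 1},{"dx": 0,"dy": 0,"dz": 0,"roll": 0,"jaw": 1},{"dx": 0,"dy": 0,"dz": 0,"roll": 0,"jaw": 1}]' --force 4

```text
time_s: 6.15
ee_pos: [0.5252, 0.2256, 0.0545]
eef_rot: [3.142, -0.0, 0.864]
force: [0.5, -0.4, -2.1]
grip_width: 0.0259
grip_force: 4.0
```

```bash
python3 tilt.py d
```

```text
6.15 [0.5252 0.2256 0.0545] [ 0.5 -0.4 -2.1]
side 492 334 slope deg [-16.54  -0.7 ] z at tool axis 39.7 std 0.79
  extent a [  3.5 120. ] b [-20.9   0.   19.6] ((60.42756271362305, -1.2916240692138672), (120.7052230834961, 42.74127960205078), 0.17557987570762634)
top few 0
```

Run:
```python
from h import *
for n in("top","side"):
    P=cloud(load(n+"0.npz"))*1000;q=P[(P[...,2]>70)&(P[...,2]<600)]
    d=q[:,:2]-[539.2,103.3];u=np.array([-.9736,-.2284]);v=np.array([.2284,-.9736])
    X=d@u;Y=d@v
    for lo in range(20,180,20):
        m=(X>lo)&(X<=lo+20)&(abs(Y)<140)
        print(n,lo,[ (k,int(q[m&(Y>k)&(Y<=k+20),2].max())) for k in range(-140,140,20) if (m&(Y>k)&(Y<=k+20)).any()])
```

```text
top 20 [(80, 184), (100, 190), (120, 184)]
top 40 [(80, 180), (100, 190), (120, 187)]
top 60 [(100, 190), (120, 190)]
top 80 [(80, 184), (100, 190), (120, 192)]
top 100 [(80, 180), (100, 189), (120, 190)]
top 120 [(100, 184), (120, 191)]
top 140 [(100, 183), (120, 188)]
top 160 [(100, 180), (120, 187)]
side 20 [(80, 184), (100, 191), (120, 185)]
side 40 [(100, 191), (120, 188)]
side 60 [(100, 190), (120, 192)]
side 80 [(80, 187), (100, 191), (120, 191)]
side 100 [(80, 181), (100, 190), (120, 192)]
side 120 [(120, 191)]
side 140 [(100, 182), (120, 189)]
side 160 [(100, 182), (120, 185)]
```

Run:
```python
from h import *
for n in("top","side"):
    P=cloud(load(n+"0.npz"))*1000;q=P[(P[...,2]>125)&(P[...,2]<600)]
    d=q[:,:2]-[539.2,103.3];X=d@np.array([-.9736,-.2284]);Y=d@np.array([.2284,-.9736])
    for lo in range(0,180,15):
        m=(X>lo)&(X<=lo+15)&(Y>0)&(Y<150)
        if m.any():
            k=np.argsort(Y*1e3+1e9*~m)[:3];print(n,lo,[(Y[i].round(0),q[i,2].round(0)) for i in k])
P=cloud(load("side_d.npz"))*1000;o=np.array([525.2,225.6]);y=.864
d=P[...,:2]-o;a=d@[np.cos(y),np.sin(y)];b=d@[np.sin(y),-np.cos(y)]
for lo in range(60,300,20):
    m=(P[...,2]>lo)&(P[...,2]<lo+20)&(abs(a)<90)&(abs(b)<130)
    if m.any():print("gripper z",lo,m.sum(),"a",a[m].min().round(),a[m].max().round(),"b",b[m].min().round(),b[m].max().round())
```

```text
top 0 [(np.float64(93.0), np.float64(176.0)), (np.float64(94.0), np.float64(178.0)), (np.float64(94.0), np.float64(179.0))]
top 15 [(np.float64(97.0), np.float64(175.0)), (np.float64(97.0), np.float64(177.0)), (np.float64(98.0), np.float64(178.0))]
top 30 [(np.float64(97.0), np.float64(177.0)), (np.float64(97.0), np.float64(183.0)), (np.float64(98.0), np.float64(172.0))]
top 45 [(np.float64(101.0), np.float64(176.0)), (np.float64(102.0), np.float64(171.0)), (np.float64(102.0), np.float64(181.0))]
top 60 [(np.float64(109.0), np.float64(178.0)), (np.float64(109.0), np.float64(174.0)), (np.float64(109.0), np.float64(184.0))]
top 75 [(np.float64(88.0), np.float64(176.0)), (np.float64(88.0), np.float64(177.0)), (np.float64(89.0), np.float64(181.0))]
top 90 [(np.float64(89.0), np.float64(179.0)), (np.float64(89.0), np.float64(176.0)), (np.float64(89.0), np.float64(169.0))]
top 105 [(np.float64(104.0), np.float64(179.0)), (np.float64(105.0), np.float64(180.0)), (np.float64(105.0), np.float64(182.0))]
top 120 [(np.float64(120.0), np.float64(185.0)), (np.float64(121.0), np.float64(186.0)), (n
[... 1773 characters left out ...]
p.float64(182.0)), (np.float64(119.0), np.float64(181.0))]
side 165 [(np.float64(138.0), np.float64(177.0)), (np.float64(139.0), np.float64(181.0)), (np.float64(139.0), np.float64(178.0))]
gripper z 60 66 a 3.0 12.0 b -27.0 24.0
gripper z 80 54 a 5.0 12.0 b -22.0 25.0
gripper z 100 9 a 10.0 12.0 b 14.0 24.0
gripper z 120 12 a 7.0 12.0 b -25.0 24.0
gripper z 140 147 a -32.0 35.0 b -80.0 80.0
gripper z 160 915 a -32.0 36.0 b -88.0 86.0
gripper z 180 1781 a -32.0 36.0 b -90.0 88.0
gripper z 200 158 a -20.0 26.0 b -33.0 17.0
gripper z 220 69 a 17.0 36.0 b -38.0 17.0
gripper z 240 586 a -25.0 40.0 b -41.0 37.0
gripper z 260 342 a -11.0 36.0 b -22.0 36.0
gripper z 280 413 a -41.0 47.0 b -27.0 61.0
```

send_rows --rows '[{"dx": 0,"dy": 0,"dz": 0,"roll": 0,"jaw": 1},{"dx": 0,"dy": 0,"dz": 0,"roll": 0,"jaw": 1},{"dx": 0,"dy": 0,"dz": -10,"roll": 0,"jaw": 1},{"dx": 0,"dy": 0,"dz": -20,"roll": 0,"jaw": 1},{"dx": 0,"dy": 0,"dz": -20,"roll": 0,"jaw": 1},{"dx": 0,"dy": 0,"dz": -20,"roll": 0,"jaw": 1},{"dx": 0,"dy": 0,"dz": -20,"roll": 0,"jaw": 1},{"dx": 0,"dy": 0,"dz": 0,"roll": 0,"jaw": 1}]' --force 60

```text
time_s: 6.92
ee_pos: [0.5266, 0.2262, 0.1491]
eef_rot: [3.138, -0.006, 0.864]
force: [1.0, -0.1, -1.3]
grip_width: 0.0257
grip_force: 60.0
```

```bash
python3 tilt.py e
```

```text
6.92 [0.5266 0.2262 0.1491] [ 1.  -0.1 -1.3]
side 593 428 slope deg [-15.99  -0.21] z at tool axis 133.8 std 0.76
  extent a [  4.3 119.6] b [-21.2   0.7  20.2] ((60.64692306518555, -0.6739330291748047), (43.36412811279297, 120.18185424804688), 89.69412994384766)
top few 0
```

send_rows --rows '[{"dx": -20,"dy": 7,"dz": 0,"roll": 0,"jaw": 1},{"dx": -32,"dy": 11,"dz": 0,"roll": 0,"jaw": 1},{"dx": -32,"dy": 11,"dz": 0,"roll": 0,"jaw": 1},{"dx": -32,"dy": 11,"dz": 0,"roll": 0,"jaw": 1},{"dx": -20,"dy": 6,"dz": 0,"roll": 0,"jaw": 1},{"dx": 0,"dy": 0,"dz": 0,"roll": 7,"jaw": 1},{"dx": 0,"dy": 0,"dz": 0,"roll": 7,"jaw": 1},{"dx": 0,"dy": 0,"dz": 0,"roll": 7,"jaw": 1},{"dx": 0,"dy": 0,"dz": 0,"roll": 7,"jaw": 1},{"dx": 0,"dy": 0,"dz": 0,"roll": 7,"jaw": 1},{"dx": 0,"dy": 0,"dz": 0,"roll": 3.3,"jaw": 1},{"dx": 0,"dy": 0,"dz": 0,"roll": 0,"jaw": 1}]'

```text
time_s: 8.02
ee_pos: [0.4711, 0.0922, 0.1432]
eef_rot: [-3.141, 0.002, 0.192]
force: [0.5, 0.4, -1.9]
grip_width: 0.0255
grip_force: 60.0
```

```bash
python3 tilt.py f;  python3 - <<'E'
import cv2
from h import *
c=load("side_f.npz");cv2.imwrite("pics/side_f.png",cv2.resize(c["frame"][70:250,200:440,::-1],None,fx=3.3,fy=3.3))
E
```

```text
8.02 [0.4711 0.0922 0.1432] [ 0.5  0.4 -1.9]
side 660 431 slope deg [-16.83   0.68] z at tool axis 127.6 std 0.77
  extent a [  5.  118.8] b [-22.7  -1.6  18.5] ((60.13868713378906, -2.2239208221435547), (41.92836380004883, 120.25623321533203), 89.99632263183594)
top few 0
```

View pics/side_f.png

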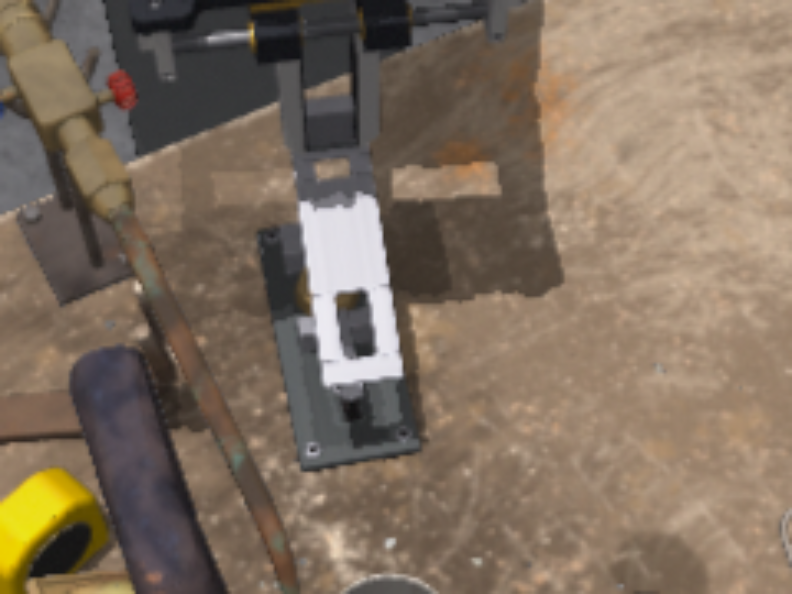

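```bash
cat > eye.py <<'E'
from h import *
import sys
from station import get_obs
def eye(tag,t,y,sl,z0):
    """hole outline on the plate's top plane, tool coords; sl slope deg, z0 mm at axis"""
    c=load(f"side_{tag}.npz");R,tt=Rt(c);K=c["camera_matrix"];o=-R.T@tt*1000
    v,u=np.mgrid[:400,:640];D=np.stack([(u-K[0,2])/K[0,0],(v-K[1,2])/K[1,1],np.ones(u.shape)],-1)@R
    ax=np.array([np.cos(y),np.sin(y),0]);ay=np.array([np.sin(y),-np.cos(y),0]);k=np.tan(np.radians(sl))
    T=np.array([t[0],t[1],0]); n=np.array([0,0,1])-k*ax
    lam=(z0-(o-T)@n)/(D@n);Q=o+lam[...,None]*D-T;a=Q@ax;b=Q@ay
    P=cloud(c)*1000;h=P[...,2]-Q[...,2]
    pl=(abs(h)<4)&(a>2)&(a<145)&(abs(b)<28)
    hole=(h<-7)&(abs(b)<17)
    ct,_=cv2.findContours(pl.astype(np.uint8),cv2.RETR_CCOMP,cv2.CHAIN_APPROX_NONE),0
    cs,hi=ct
    for q,hh in zip(cs,hi[0]):
        if len(q)<12: continue
        q=q[:,0];r=np.c_[a[q[:,1],q[:,0]],b[q[:,1],q[:,0]]].astype(np.float32)
        print("hole" if hh[3]>=0 else "outer",[np.round(x,1) for x in cv2.minAreaRect(r)],"a",r[:,0].min().round(1),r[:,0].max().round(1),"b",r[:,1].min().round(1),r[:,1].max().round(1))
if __name__=="__main__":
    eye(sys.argv[1],*eval(sys.argv[2]))
E
python3 eye.py f "([471.1,92.2],.192,-16.5,127.4)"; python3 eye.py e "([526.6,226.2],.864,-16.5,134)"
```

```text
outer [array([61.1, -2.3]), array([ 41.9, 118.1]), np.float64(90.0)] a 2.1 120.2 b -23.2 18.7
hole [array([90.3, -2.2]), array([21. , 37.7]), np.float64(89.0)] a 71.5 109.3 b -12.8 8.2
outer [array([61.5, -0.5]), array([119. ,  42.3]), np.float64(0.1)] a 2.0 121.0 b -21.7 20.7
hole [array([91.5, -0.8]), array([36.5, 19. ]), np.float64(0.2)] a 73.3 109.8 b -10.4 8.7
```

Run:
```python
from h import *
def J(P):
    d=P[...,:2]*1000-[539.65,103.2];return d@np.array([-.9736,-.2284]),d@np.array([.2284,-.9736]),P[...,2]*1000
for n in("side_f","top_f","side0"):
    X,Y,Z=J(cloud(load(n+".npz")))
    for lo in(60,75,90,105):
        for zl,zh in((120,150),(150,170),(170,200),(225,250),(250,290)):
            m=(X>lo)&(X<lo+15)&(abs(Y)<130)&(Z>zl)&(Z<zh)
            pos=Y[m&(Y>0)] 
            if len(pos)>3 or m.sum()>3: print(n,lo,zl,"Ymin",Y[m].min().round(1),"Ymax",Y[m].max().round(1), "minpos>80",pos[pos>80].min().round(1) if (pos>80).any() else None)
```

```text
side_f 60 120 Ymin -27.8 Ymax 13.9 minpos>80 None
side_f 60 150 Ymin -30.7 Ymax 109.3 minpos>80 109.3
side_f 60 170 Ymin -25.5 Ymax 130.0 minpos>80 107.9
side_f 60 225 Ymin -21.5 Ymax 28.4 minpos>80 None
side_f 60 250 Ymin -95.3 Ymax 81.9 minpos>80 80.1
side_f 75 120 Ymin -21.5 Ymax 13.2 minpos>80 None
side_f 75 170 Ymin -19.9 Ymax 129.9 minpos>80 88.1
side_f 75 250 Ymin -95.9 Ymax 81.3 minpos>80 80.1
side_f 90 170 Ymin 90.1 Ymax 129.3 minpos>80 90.1
side_f 90 250 Ymin -95.6 Ymax 80.5 minpos>80 80.5
side_f 105 150 Ymin 108.5 Ymax 113.9 minpos>80 108.5
side_f 105 170 Ymin 103.2 Ymax 129.8 minpos>80 103.2
top_f 60 170 Ymin 115.4 Ymax 129.6 minpos>80 115.4
top_f 60 250 Ymin -95.4 Ymax -71.5 minpos>80 None
top_f 75 170 Ymin 113.7 Ymax 129.9 minpos>80 113.7
top_f 75 250 Ymin -95.8 Ymax -71.1 minpos>80 None
top_f 90 170 Ymin 114.0 Ymax 129.7 minpos>80 114.0
top_f 90 250 Ymin -95.9 Ymax -69.3 minpos>80 None
top_f 105 170 Ymin 115.1 Ymax 129.9 minpos>80 115.1
side0 60 170 Ymin 108.7 Ymax 129.9 minpos>80 108.7
side0 75 170 Ymin 88.0 Ymax 129.8 minpos>80 88.0
side0 90 170 Ymin 90.1 Ymax 129.6 minpos>80 90.1
side0 105 150 Ymin 108.5 Ymax 112.8 minpos>80 108.5
side0 105 170 Ymin 103.1 Ymax 129.8 minpos>80 103.1
```

send_rows --rows '[{"dx": 0,"dy": 2.7,"dz": 8,"roll": 0,"jaw": 1},{"dx": 0,"dy": 0,"dz": 12,"roll": 0,"jaw": 1},{"dx": 0,"dy": 0,"dz": 12,"roll": 0,"jaw": 1},{"dx": 0,"dy": 0,"dz": 10,"roll": 0,"jaw": 1},{"dx": 0,"dy": 0,"dz": 7,"roll": 0,"jaw": 1},{"dx": 0,"dy": 0,"dz": 5,"roll": 0,"jaw": 1},{"dx": 0,"dy": 0,"dz": 3,"roll": 0,"jaw": 1},{"dx": 0,"dy": 0,"dz": 1.5,"roll": 0,"jaw": 1},{"dx": 0,"dy": 0,"dz": 0,"roll": 0,"jaw": 1},{"dx": 0,"dy": 0,"dz": 0,"roll": 0,"jaw": 1}]'

```text
time_s: 8.95
ee_pos: [0.4725, 0.0897, 0.0863]
eef_rot: [3.142, -0.001, 0.195]
force: [0.1, -0.1, -1.4]
grip_width: 0.026
grip_force: 60.0
```

```bash
python3 tilt.py g; python3 eye.py g "([471.5,89.5],.192,-16.5,69)"
python3 - <<'E'
import cv2
from h import *
c=load("side_g.npz");cv2.imwrite("pics/side_g.png",cv2.resize(c["frame"][110:240,240:400,::-1],None,fx=4.5,fy=4.5,interpolation=cv2.INTER_CUBIC))
E
```

```text
8.95 [0.4725 0.0897 0.0863] [ 0.1 -0.1 -1.4]
side 604 354 slope deg [-16.46  -1.19] z at tool axis 70.4 std 0.84
  extent a [  3.3 119.2] b [-22.9  -1.8  18.2] ((60.2487907409668, -2.3666305541992188), (42.026973724365234, 120.27705383300781), 89.89018249511719)
top 20 14 slope deg [-10.39   1.37] z at tool axis 58.4 std 0.75
  extent a [ 81.6 117.3] b [-23.2  -0.8  17.9] ((99.52604675292969, -2.7099361419677734), (41.750083923339844, 37.1120719909668), 89.78699493408203)
outer [array([61.1, -2.7]), array([ 42.1, 118.3]), np.float64(89.7)] a 2.0 120.3 b -24.0 18.3
hole [array([91.4, -4.3]), array([39.8, 20.1]), np.float64(8.6)] a 71.4 110.7 b -14.8 7.8
```

View pics/side_g.png

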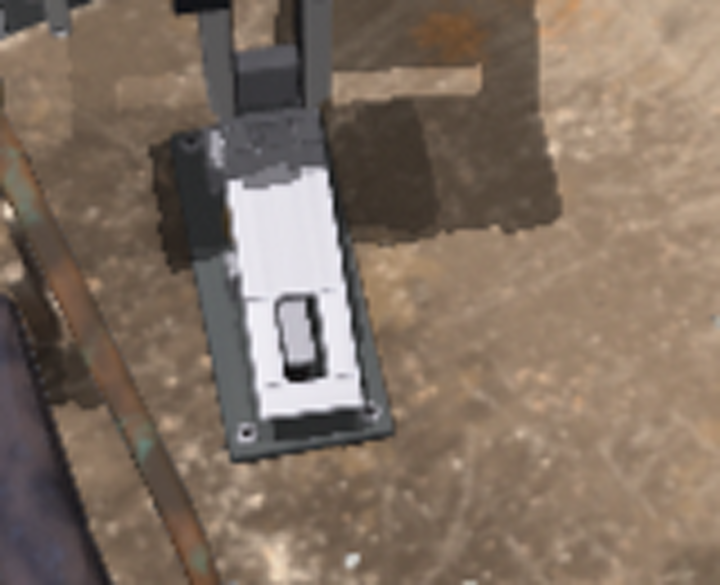

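send_rows --rows '[{"dx": 0,"dy": 0,"dz": 1,"roll": 0,"jaw": 1},{"dx": 0,"dy": 0,"dz": 1,"roll": 0,"jaw": 1},{"dx": 0,"dy": 0,"dz": 0,"roll": 0,"jaw": 1},{"dx": 0,"dy": 0,"dz": 0,"roll": 0,"jaw": 1}]'

```text
time_s: 9.38
ee_pos: [0.4723, 0.0897, 0.0839]
eef_rot: [3.142, 0.0, 0.195]
force: [-0.7, -0.5, -2.2]
grip_width: 0.0253
grip_force: 60.0
```

send_rows --rows '[{"dx": -2,"dy": 0,"dz": 0,"roll": 0,"jaw": 1},{"dx": -3,"dy": 0,"dz": 0,"roll": 0,"jaw": 1},{"dx": -3,"dy": 0,"dz": 0,"roll": 0,"jaw": 1},{"dx": -2,"dy": 0,"dz": 0,"roll": 0,"jaw": 1},{"dx": 0,"dy": 0,"dz": 0,"roll": 0,"jaw": 1},{"dx": 0,"dy": 0,"dz": 0,"roll": 0,"jaw": 1}]'

```text
time_s: 9.88
ee_pos: [0.4624, 0.0877, 0.0841]
eef_rot: [3.142, -0.0, 0.195]
force: [0.5, -0.3, -2.0]
grip_width: 0.0252
grip_force: 60.0
```

```bash
python3 tilt.py i
```

```text
9.88 [0.4624 0.0877 0.0841] [ 0.5 -0.3 -2. ]
side 595 350 slope deg [-17.19  -0.5 ] z at tool axis 68.8 std 0.81
  extent a [  5.1 118.9] b [-22.9  -1.2  18.2] ((59.93190383911133, -2.4420223236083984), (41.92219161987305, 119.84053039550781), 89.98775482177734)
top 56 38 slope deg [-20.27  -0.76] z at tool axis 72.2 std 0.82
  extent a [ 75.5 118.7] b [-22.9  -1.3  17.8] ((96.72419738769531, -2.5076961517333984), (44.733421325683594, 41.52972412109375), 0.21771661937236786)
```

send_rows --rows '[{"dx": -2,"dy": 0,"dz": 0,"roll": 0,"jaw": 1},{"dx": -2,"dy": 0,"dz": 0,"roll": 0,"jaw": 1},{"dx": -1,"dy": 0,"dz": 0,"roll": 0,"jaw": 1},{"dx": 0,"dy": 0,"dz": 0,"roll": 0,"jaw": 1}]'

```text
time_s: 10.32
ee_pos: [0.4573, 0.0867, 0.084]
eef_rot: [3.142, 0.0, 0.195]
force: [-0.2, -0.6, -2.0]
grip_width: 0.0257
grip_force: 60.0
```

send_rows --rows '[{"dx": -2,"dy": 0,"dz": 0,"roll": 0,"jaw": 1},{"dx": -3,"dy": 0,"dz": 0,"roll": 0,"jaw": 1},{"dx": -3,"dy": 0,"dz": 0,"roll": 0,"jaw": 1},{"dx": -1,"dy": 0,"dz": 0,"roll": 0,"jaw": 1},{"dx": 0,"dy": 0,"dz": 0,"roll": 0,"jaw": 1}]'

```text
time_s: 10.73
ee_pos: [0.4485, 0.085, 0.084]
eef_rot: [-3.142, -0.0, 0.195]
force: [-0.1, 0.3, -1.8]
grip_width: 0.0256
grip_force: 60.0
```

send_rows --rows '[{"dx": -1.5,"dy": 0,"dz": 0,"roll": 0,"jaw": 1},{"dx": -1.5,"dy": 0,"dz": 0,"roll": 0,"jaw": 1},{"dx": -1,"dy": 0,"dz": 0,"roll": 0,"jaw": 1},{"dx": -0.5,"dy": 0,"dz": 0,"roll": 0,"jaw": 1},{"dx": 0,"dy": 0,"dz": 0,"roll": 0,"jaw": 1}]'

```text
time_s: 11.15
ee_pos: [0.4442, 0.0841, 0.084]
eef_rot: [-3.142, -0.0, 0.195]
force: [1.2, 1.1, -2.0]
grip_width: 0.0255
grip_force: 60.0
```

send_rows --rows '[{"dx": -0.5,"dy": 0,"dz": 0,"roll": 0,"jaw": 1},{"dx": -0.5,"dy": 0,"dz": 0,"roll": 0,"jaw": 1},{"dx": 0,"dy": 0,"dz": 0,"roll": 0,"jaw": 1}]'

```text
time_s: 11.4
ee_pos: [0.4433, 0.0839, 0.0839]
eef_rot: [-3.142, 0.0, 0.195]
force: [0.3, -0.5, -1.9]
grip_width: 0.0257
grip_force: 60.0
```

send_rows --rows '[{"dx": -0.5,"dy": 0,"dz": 0,"roll": 0,"jaw": 1},{"dx": 0,"dy": 0,"dz": 0,"roll": 0,"jaw": 1},{"dx": 0,"dy": 0,"dz": 0,"roll": 0,"jaw": 1}]'

```text
time_s: 11.65
ee_pos: [0.4428, 0.0839, 0.0839]
eef_rot: [3.142, 0.0, 0.195]
force: [-1.0, 0.0, -2.2]
grip_width: 0.0258
grip_force: 60.0
```

```bash
python3 tilt.py j; python3 eye.py j "([442.8,83.8],.195,-16.5,68.6)"
```

```text
11.65 [0.4428 0.0839 0.0839] [-1.   0.  -2.2]
side 588 336 slope deg [-16.78   0.52] z at tool axis 68.4 std 0.83
  extent a [  4.4 118.6] b [-23.   -1.5  18.2] ((60.25151062011719, -2.417482376098633), (42.03773498535156, 119.42093658447266), 89.91754913330078)
top 137 85 slope deg [-17.89  -0.17] z at tool axis 68.7 std 0.72
  extent a [ 63.5 118.4] b [-23.3  -1.8  18.1] ((90.67645263671875, -2.641683578491211), (56.387916564941406, 41.70814895629883), 0.005007443483918905)
outer [array([61.1, -2.4]), array([ 42. , 118.3]), np.float64(90.0)] a 2.0 120.3 b -23.4 18.5
hole [array([75.2,  1.3]), array([ 5.3, 11.2]), np.float64(25.8)] a 72.5 79.0 b -3.9 6.9
```

send_rows --rows '[{"dx": -0.5,"dy": 0,"dz": 0,"roll": 0,"jaw": 1},{"dx": 0,"dy": 0,"dz": 0,"roll": 0,"jaw": 1}]'

```text
time_s: 11.92
ee_pos: [0.4423, 0.0837, 0.0839]
eef_rot: [-3.142, 0.0, 0.195]
force: [0.3, 0.5, -2.3]
grip_width: 0.0255
grip_force: 60.0
```

send_rows --rows '[{"dx": -0.5,"dy": 0,"dz": 0,"roll": 0,"jaw": 1},{"dx": 0,"dy": 0,"dz": 0,"roll": 0,"jaw": 1}]'

```text
time_s: 12.08
ee_pos: [0.4418, 0.0837, 0.0839]
eef_rot: [-3.142, 0.0, 0.195]
force: [-0.1, -0.1, -2.3]
grip_width: 0.0253
grip_force: 60.0
```

send_rows --rows '[{"dx": -0.5,"dy": 0,"dz": 0,"roll": 0,"jaw": 1},{"dx": 0,"dy": 0,"dz": 0,"roll": 0,"jaw": 1}]'

```text
time_s: 12.25
ee_pos: [0.4413, 0.0836, 0.0839]
eef_rot: [-3.142, 0.0, 0.195]
force: [-0.0, 0.2, -2.1]
grip_width: 0.0255
grip_force: 60.0
```

send_rows --rows '[{"dx": -0.4,"dy": 0,"dz": 0,"roll": 0,"jaw": 1},{"dx": 0,"dy": 0,"dz": 0,"roll": 0,"jaw": 1}]'

```text
time_s: 12.42
ee_pos: [0.441, 0.0835, 0.084]
eef_rot: [3.142, -0.0, 0.195]
force: [1.0, 0.3, -2.1]
grip_width: 0.0257
grip_force: 60.0
```

send_rows --rows '[{"dx": -0.4,"dy": 0,"dz": 0,"roll": 0,"jaw": 1},{"dx": 0,"dy": 0,"dz": 0,"roll": 0,"jaw": 1}]'

```text
time_s: 12.58
ee_pos: [0.4407, 0.0834, 0.084]
eef_rot: [3.142, -0.001, 0.195]
force: [1.3, -0.2, -3.1]
grip_width: 0.0254
grip_force: 60.0
```

send_rows --rows '[{"dx": 0,"dy": 0,"dz": 0,"roll": 0,"jaw": 1}]'

```text
time_s: 12.67
ee_pos: [0.4407, 0.0834, 0.084]
eef_rot: [-3.142, -0.0, 0.195]
force: [1.8, 0.1, -2.5]
grip_width: 0.0255
grip_force: 60.0
```

send_rows --rows '[{"dx": -0.3,"dy": 0,"dz": 0,"roll": 0,"jaw": 1},{"dx": 0,"dy": 0,"dz": 0,"roll": 0,"jaw": 1}]'

```text
time_s: 12.83
ee_pos: [0.4405, 0.0834, 0.084]
eef_rot: [3.142, -0.001, 0.195]
force: [2.5, 0.9, -2.5]
grip_width: 0.0254
grip_force: 60.0
```

send_rows --rows '[{"dx": 0.2,"dy": 0,"dz": 0.5,"roll": 0,"jaw": 1},{"dx": 0,"dy": 0,"dz": 0.5,"roll": 0,"jaw": 1},{"dx": 0,"dy": 0,"dz": 0.5,"roll": 0,"jaw": 1},{"dx": 0,"dy": 0,"dz": 0.5,"roll": 0,"jaw": 1},{"dx": 0,"dy": 0,"dz": 0.5,"roll": 0,"jaw": 1},{"dx": 0,"dy": 0,"dz": 0,"roll": 0,"jaw": 1}]'

```text
time_s: 13.33
ee_pos: [0.4405, 0.0834, 0.0814]
eef_rot: [-3.142, -0.0, 0.195]
force: [1.7, 0.4, -2.1]
grip_width: 0.0252
grip_force: 60.0
```

send_rows --rows '[{"dx": 0,"dy": 0,"dz": 0.5,"roll": 0,"jaw": 1},{"dx": 0,"dy": 0,"dz": 0.5,"roll": 0,"jaw": 1},{"dx": 0,"dy": 0,"dz": 0.5,"roll": 0,"jaw": 1},{"dx": 0,"dy": 0,"dz": 0.5,"roll": 0,"jaw": 1},{"dx": 0,"dy": 0,"dz": 0.5,"roll": 0,"jaw": 1},{"dx": 0,"dy": 0,"dz": 0,"roll": 0,"jaw": 1}]'

```text
time_s: 13.83
ee_pos: [0.4405, 0.0834, 0.0789]
eef_rot: [3.142, -0.0, 0.195]
force: [2.6, 0.8, -0.9]
grip_width: 0.0257
grip_force: 60.0
```

send_rows --rows '[{"dx": 0.1,"dy": 0,"dz": 0.5,"roll": 0,"jaw": 1},{"dx": 0,"dy": 0,"dz": 0.5,"roll": 0,"jaw": 1},{"dx": 0,"dy": 0,"dz": 0,"roll": 0,"jaw": 1}]'

```text
time_s: 14.08
ee_pos: [0.4406, 0.0834, 0.0779]
eef_rot: [-3.142, 0.0, 0.195]
force: [2.4, 0.1, -2.6]
grip_width: 0.0258
grip_force: 60.0
```

```bash
python3 tilt.py k
```

```text
14.08 [0.4406 0.0834 0.0779] [ 2.4  0.1 -2.6]
side 569 325 slope deg [-15.63   0.23] z at tool axis 61.7 std 0.82
  extent a [  4.7 119.5] b [-23.1  -1.9  18.3] ((60.84364318847656, -2.4498157501220703), (42.00809860229492, 119.35881805419922), 89.91531372070312)
top 149 83 slope deg [-16.82   0.22] z at tool axis 61.8 std 0.78
  extent a [ 61.5 118.7] b [-23.2  -1.7  18. ] ((89.72115325927734, -2.7349376678466797), (58.7880859375, 41.749778747558594), 0.11329291015863419)
```

Fine; keep lowering.

send_rows --rows '[{"dx": 0,"dy": 0,"dz": 0.5,"roll": 0,"jaw": 1},{"dx": 0,"dy": 0,"dz": 0.5,"roll": 0,"jaw": 1},{"dx": 0,"dy": 0,"dz": 0.5,"roll": 0,"jaw": 1},{"dx": 0,"dy": 0,"dz": 0.5,"roll": 0,"jaw": 1},{"dx": 0,"dy": 0,"dz": 0,"roll": 0,"jaw": 1}]'

```text
time_s: 14.6
ee_pos: [0.4406, 0.0834, 0.0758]
eef_rot: [-3.142, 0.0, 0.195]
force: [1.8, -0.4, -1.3]
grip_width: 0.0255
grip_force: 60.0
```

send_rows --rows '[{"dx": 0.1,"dy": 0,"dz": 0.5,"roll": 0,"jaw": 1},{"dx": 0,"dy": 0,"dz": 0.5,"roll": 0,"jaw": 1},{"dx": 0,"dy": 0,"dz": 0,"roll": 0,"jaw": 1}]'

```text
time_s: 14.85
ee_pos: [0.4406, 0.0834, 0.0748]
eef_rot: [-3.142, 0.0, 0.195]
force: [2.2, -0.7, -1.6]
grip_width: 0.0255
grip_force: 60.0
```

send_rows --rows '[{"dx": 0,"dy": 0,"dz": 0.6,"roll": 0,"jaw": 1},{"dx": 0,"dy": 0,"dz": 0.6,"roll": 0,"jaw": 1},{"dx": 0.5,"dy": 0,"dz": 0,"roll": 0,"jaw": 1},{"dx": 0.5,"dy": 0,"dz": 0,"roll": 0,"jaw": 1},{"dx": 0,"dy": 0,"dz": 0,"roll": 0,"jaw": 1}]'

```text
time_s: 15.27
ee_pos: [0.4414, 0.0836, 0.0736]
eef_rot: [-3.142, 0.001, 0.195]
force: [0.5, -0.1, -2.1]
grip_width: 0.0255
grip_force: 60.0
```

send_rows --rows '[{"dx": 0,"dy": 0,"dz": 0,"roll": 0,"jaw": 1},{"dx": 0,"dy": 0,"dz": 0,"roll": 0,"jaw": 1}]' --force 6

```text
time_s: 15.43
ee_pos: [0.4415, 0.0836, 0.0736]
eef_rot: [-3.142, 0.001, 0.195]
force: [-0.6, -0.9, -2.3]
grip_width: 0.0256
grip_force: 6.0
```

```bash
python3 tilt.py l
```

```text
15.43 [0.4415 0.0836 0.0736] [-0.6 -0.9 -2.3]
side 562 324 slope deg [-16.59   0.78] z at tool axis 57.9 std 0.84
  extent a [  6. 120.] b [-23.1  -2.   18.2] ((75.97042846679688, -2.253255844116211), (148.108642578125, 49.2609748840332), 0.7560508847236633)
top 144 80 slope deg [-16.18   1.  ] z at tool axis 56.0 std 0.85
  extent a [ 62.2 145.8] b [-23.5  -6.5  18.4] ((105.28013610839844, -3.599578857421875), (86.05382537841797, 48.19258117675781), 3.668182134628296)
```

send_rows --rows '[{"dx": 0,"dy": 0,"dz": 1,"roll": 0,"jaw": 1},{"dx": 0,"dy": 0,"dz": 1,"roll": 0,"jaw": 1},{"dx": 0,"dy": 0,"dz": 1,"roll": 0,"jaw": 1},{"dx": 0,"dy": 0,"dz": 1,"roll": 0,"jaw": 1},{"dx": 0,"dy": 0,"dz": 1,"roll": 0,"jaw": 1},{"dx": 0,"dy": 0,"dz": 1,"roll": 0,"jaw": 1},{"dx": 0,"dy": 0,"dz": 0,"roll": 0,"jaw": 1}]'

```text
time_s: 16.12
ee_pos: [0.4416, 0.0836, 0.0675]
eef_rot: [-3.142, 0.0, 0.195]
force: [0.2, -0.1, -0.2]
grip_width: 0.0259
grip_force: 6.0
```

```bash
python3 tilt.py n
```

```text
16.12 [0.4416 0.0836 0.0675] [ 0.2 -0.1 -0.2]
side 533 316 slope deg [-13.22   0.51] z at tool axis 52.3 std 0.79
  extent a [  7.8 122.6] b [-22.9  -2.7  18.5] ((63.61347579956055, -1.1056327819824219), (121.6221694946289, 44.57085037231445), 0.42444881796836853)
top 149 81 slope deg [-13.12  -0.99] z at tool axis 51.2 std 0.84
  extent a [ 61.3 121.8] b [-23.1  -3.3  18. ] ((91.586181640625, -2.3742008209228516), (61.54046630859375, 41.83645248413086), 0.253174364566803)
```

send_rows --rows '[{"dx": 0,"dy": 0,"dz": 1,"roll": 0,"jaw": 1},{"dx": 0,"dy": 0,"dz": 1,"roll": 0,"jaw": 1},{"dx": 0,"dy": 0,"dz": 1,"roll": 0,"jaw": 1},{"dx": 0,"dy": 0,"dz": 1,"roll": 0,"jaw": 1},{"dx": 0,"dy": 0,"dz": 1,"roll": 0,"jaw": 1},{"dx": 0,"dy": 0,"dz": 1,"roll": 0,"jaw": 1},{"dx": 0,"dy": 0,"dz": 1,"roll": 0,"jaw": 1},{"dx": 0,"dy": 0,"dz": 1,"roll": 0,"jaw": 1},{"dx": 0,"dy": 0,"dz": 1,"roll": 0,"jaw": 1},{"dx": 0,"dy": 0,"dz": 0,"roll": 0,"jaw": 1}]'

```text
time_s: 17.05
ee_pos: [0.4416, 0.0836, 0.0586]
eef_rot: [-3.142, 0.0, 0.195]
force: [0.5, 1.0, -0.6]
grip_width: 0.0261
grip_force: 6.0
```

```bash
python3 tilt.py o
```

```text
17.05 [0.4416 0.0836 0.0586] [ 0.5  1.  -0.6]
side 503 317 slope deg [-7.32 -0.15] z at tool axis 43.8 std 0.81
  extent a [ 11.2 128.3] b [-22.7  -2.   18.5] ((65.4704360961914, -0.48785972595214844), (127.20892333984375, 45.63813781738281), 0.09632819145917892)
top 156 85 slope deg [-6.99 -0.18] z at tool axis 41.9 std 0.76
  extent a [ 60.1 127. ] b [-23.   -4.7  18.5] ((93.40840911865234, -1.0927677154541016), (69.24626922607422, 44.274906158447266), 0.4305996298789978)
```

send_rows --rows '[{"dx": 0.6,"dy": 0,"dz": 0,"roll": 0,"jaw": 1},{"dx": 0.6,"dy": 0,"dz": 0,"roll": 0,"jaw": 1},{"dx": 0.6,"dy": 0,"dz": 0,"roll": 0,"jaw": 1},{"dx": 0.6,"dy": 0,"dz": 0,"roll": 0,"jaw": 1},{"dx": 0.6,"dy": 0,"dz": 0,"roll": 0,"jaw": 1},{"dx": 0,"dy": 0,"dz": 0,"roll": 0,"jaw": 1},{"dx": 0,"dy": 0,"dz": 0,"roll": 0,"jaw": 1}]'

```text
time_s: 17.73
ee_pos: [0.4446, 0.0842, 0.0587]
eef_rot: [-3.142, 0.0, 0.195]
force: [-0.0, -0.7, -1.9]
grip_width: 0.026
grip_force: 6.0
```

```bash
cat > nose.py <<'E'
from h import *
import sys
# nose outer edge in jig X (home: -31.0) on plate top plane, per camera
for n,O in(("side",(539.65,103.2)),("top",(538.85,103.3))):
    c=load(f"{n}_{sys.argv[1]}.npz");P=cloud(c)*1000;d=P[...,:2]-O;X=d@np.array([-.9736,-.2284]);Y=d@np.array([.2284,-.9736]);Z=P[...,2]
    m=(X>-60)&(X<10)&(abs(Y)<16)&(Z>20)&(Z<41)
    e=[X[m&(abs(Y-k)<2)].min() for k in(-14,-11,11,14)];print(n,"nose X",np.round(e,1),"Yrange",[np.percentile(Y[(X>-30)&(X<60)&(abs(Y)<30)&(Z>24)&(Z<48)],q).round(1) for q in(1,99)])
    for x in(-25,-15,45,55,65): 
        k=(abs(X-x)<3)&(abs(Y)>11)&(abs(Y)<18)&(Z>20)&(Z<50); print("   X",x,"Z",np.median(Z[k]).round(1) if k.sum()>3 else None)
E
python3 tilt.py p; python3 nose.py p
```

```text
17.73 [0.4446 0.0842 0.0587] [-0.  -0.7 -1.9]
side 506 324 slope deg [-7.52  0.51] z at tool axis 44.1 std 0.77
  extent a [ 13.5 128.4] b [-22.9  -1.9  18.5] ((68.36314392089844, -1.4502830505371094), (43.316463470458984, 121.76346588134766), 89.83328247070312)
top 149 79 slope deg [-7.53 -0.46] z at tool axis 42.9 std 0.76
  extent a [ 61.4 127.3] b [-23.   -7.5  18.2] ((93.94950866699219, -2.313039779663086), (67.71622467041016, 41.816551208496094), 0.40628746151924133)
side nose X [-31.7 -32.6 -31.2 -31.5] Yrange [np.float64(-23.5), np.float64(19.8)]
   X -25 Z 27.4
   X -15 Z 29.4
   X 45 Z 37.6
   X 55 Z 38.0
   X 65 Z 40.0
top nose X [-32.  -31.6 -28.8 -31.1] Yrange [np.float64(-22.8), np.float64(19.7)]
   X -25 Z 26.8
   X -15 Z 28.6
   X 45 Z None
   X 55 Z None
   X 65 Z None
```

send_rows --rows '[{"dx": -0.4,"dy": 0.6,"dz": 0,"roll": 0,"jaw": 1},{"dx": 0,"dy": 0.6,"dz": 0,"roll": 0,"jaw": 1},{"dx": -0.4,"dy": 0,"dz": 1,"roll": 0,"jaw": 1},{"dx": -0.5,"dy": 0,"dz": 1,"roll": 0,"jaw": 1},{"dx": -0.4,"dy": 0,"dz": 1,"roll": 0,"jaw": 1},{"dx": -0.5,"dy": 0,"dz": 1,"roll": 0,"jaw": 1},{"dx": -0.4,"dy": 0,"dz": 1,"roll": 0,"jaw": 1},{"dx": -0.5,"dy": 0,"dz": 1,"roll": 0,"jaw": 1},{"dx": 0,"dy": 0,"dz": 0,"roll": 0,"jaw": 1},{"dx": 0,"dy": 0,"dz": 0,"roll": 0,"jaw": 1}]'

```text
time_s: 18.67
ee_pos: [0.4417, 0.0824, 0.0527]
eef_rot: [-3.142, 0.0, 0.195]
force: [0.1, 0.6, -0.9]
grip_width: 0.0261
grip_force: 6.0
```

```bash
python3 tilt.py q; python3 nose.py q
```

```text
18.67 [0.4417 0.0824 0.0527] [ 0.1  0.6 -0.9]
side 483 301 slope deg [-2.9   0.11] z at tool axis 37.9 std 0.79
  extent a [ 19.6 131. ] b [-22.6  -1.7  18.6] ((69.89669799804688, -1.6385021209716797), (126.09176635742188, 42.91415023803711), 0.03957698494195938)
top 167 97 slope deg [-0.78 -1.76] z at tool axis 33.7 std 0.76
  extent a [ 59.8 129.2] b [-23.1   3.   18.6] ((94.12361907958984, -1.237283706665039), (44.282920837402344, 71.52880096435547), 89.45800018310547)
side nose X [-32.  -32.2 -30.5 -30.5] Yrange [np.float64(-22.0), np.float64(20.6)]
   X -25 Z 30.8
   X -15 Z 31.7
   X 45 Z 35.4
   X 55 Z 35.2
   X 65 Z 36.6
top nose X [-31.4 -31.4 -31.  -30.2] Yrange [np.float64(-21.6), np.float64(20.6)]
   X -25 Z 29.0
   X -15 Z 29.9
   X 45 Z None
   X 55 Z None
   X 65 Z None
```

send_rows --rows '[{"dx": -0.4,"dy": 0,"dz": 1,"roll": 0,"jaw": 1},{"dx": -0.5,"dy": 0,"dz": 1,"roll": 0,"jaw": 1},{"dx": -0.4,"dy": 0,"dz": 1,"roll": 0,"jaw": 1},{"dx": -0.4,"dy": 0,"dz": 1,"roll": 0,"jaw": 1},{"dx": 0,"dy": 0,"dz": 0,"roll": 0,"jaw": 1},{"dx": 0,"dy": 0,"dz": 0,"roll": 0,"jaw": 1}]'

```text
time_s: 19.27
ee_pos: [0.4401, 0.0821, 0.0487]
eef_rot: [-3.142, 0.0, 0.195]
force: [0.9, -0.4, -0.8]
grip_width: 0.0258
grip_force: 6.0
```

```bash
python3 tilt.py r; python3 nose.py r
```

```text
19.27 [0.4401 0.0821 0.0487] [ 0.9 -0.4 -0.8]
side 468 313 slope deg [0.13 0.21] z at tool axis 33.7 std 0.8
  extent a [ 16.  133.3] b [-22.7  -1.3  18.8] ((69.66123962402344, -1.754587173461914), (44.643489837646484, 128.8589630126953), 87.97410583496094)
top 177 114 slope deg [1.24 0.3 ] z at tool axis 31.1 std 0.84
  extent a [ 58.6 130.9] b [-23.1  -3.2  18.2] ((95.22994995117188, -2.326101303100586), (74.53594970703125, 41.95781707763672), 0.301520437002182)
side nose X [-32.4 -32.  -32.  -31.4] Yrange [np.float64(-22.2), np.float64(20.7)]
   X -25 Z 32.9
   X -15 Z 33.5
   X 45 Z 34.1
   X 55 Z 33.9
   X 65 Z 33.9
top nose X [-31.6 -30.7 -31.3 -30.6] Yrange [np.float64(-21.9), np.float64(20.5)]
   X -25 Z 31.9
   X -15 Z 32.1
   X 45 Z None
   X 55 Z None
   X 65 Z None
```

send_rows --rows '[{"dx": -0.1,"dy": 0,"dz": 0.5,"roll": 0,"jaw": 1},{"dx": 0,"dy": 0,"dz": 0,"roll": 0,"jaw": 0.1},{"dx": 0,"dy": 0,"dz": 0,"roll": 0,"jaw": 0.1},{"dx": 0,"dy": 0,"dz": 0,"roll": 0,"jaw": 0.1},{"dx": 0,"dy": 0,"dz": 0,"roll": 0,"jaw": 0.1},{"dx": 0,"dy": 0,"dz": 0,"roll": 0,"jaw": 0.1}]'

```text
time_s: 19.87
ee_pos: [0.4401, 0.0821, 0.0483]
eef_rot: [3.142, -0.0, 0.195]
force: [0.6, 1.0, 0.3]
grip_width: 0.0423
grip_force: 0.0
```

```bash
python3 tilt.py s; python3 nose.py s
```

```text
19.87 [0.4401 0.0821 0.0483] [0.6 1.  0.3]
side 460 299 slope deg [-0.19  0.09] z at tool axis 33.6 std 0.79
  extent a [ 20.7 133.2] b [-22.8  -2.7  18.6] ((69.39439392089844, -1.5204334259033203), (43.28203582763672, 130.24098205566406), 89.72329711914062)
top 176 104 slope deg [-2.76  0.27] z at tool axis 35.6 std 0.78
  extent a [ 58.6 131. ] b [-23.1  -3.4  18.4] ((95.28446960449219, -1.9790096282958984), (74.82215881347656, 42.64870834350586), 0.13473014533519745)
side nose X [-32.5 -32.1 -32.5 -31.9] Yrange [np.float64(-22.2), np.float64(20.4)]
   X -25 Z 33.9
   X -15 Z 33.5
   X 45 Z 33.5
   X 55 Z 32.9
   X 65 Z 33.1
top nose X [-30.9 -30.7 -30.6 -30.1] Yrange [np.float64(-21.8), np.float64(20.6)]
   X -25 Z 33.2
   X -15 Z 32.3
   X 45 Z None
   X 55 Z None
   X 65 Z None
```

send_rows --rows '[{"dx": 0,"dy": 0,"dz": -5,"roll": 0,"jaw": 0.1},{"dx": 0,"dy": 0,"dz": -15,"roll": 0,"jaw": 0.1},{"dx": 0,"dy": 0,"dz": -25,"roll": 0,"jaw": 0.1},{"dx": 0,"dy": 0,"dz": -40,"roll": 0,"jaw": 0.1},{"dx": 0,"dy": 0,"dz": -40,"roll": 0,"jaw": 0.1},{"dx": -30,"dy": 0,"dz": -30,"roll": 0,"jaw": 0.1},{"dx": -40,"dy": 0,"dz": 0,"roll": 0,"jaw": 0.1},{"dx": -40,"dy": 0,"dz": 0,"roll": 0,"jaw": 0.1},{"dx": 0,"dy": 0,"dz": 0,"roll": 0,"jaw": 0.1},{"dx": 0,"dy": 0,"dz": 0,"roll": 0,"jaw": 0.1}]'

```text
time_s: 20.8
ee_pos: [0.332, 0.0607, 0.2037]
eef_rot: [3.141, -0.003, 0.195]
force: [-0.0, 0.1, 0.1]
grip_width: 0.0422
grip_force: 0.0
```

```bash
python3 - <<'E'
from h import *
from station import *
o=get_obs();print(o["time_s"],o["ee_pos"],o["force"])
for n,O in(("side",(539.65,103.2)),("top",(538.85,103.3))):
    c=camera(n);np.savez(n+"_t.npz",**c);P=cloud(c)*1000;d=P[...,:2]-O;X=d@np.array([-.9736,-.2284]);Y=d@np.array([.2284,-.9736]);Z=P[...,2]
    m=(X>-29)&(X<95)&(abs(Y)<19)&(abs(Z-33)<5);m&=~((abs(Y)<10)&(X<35))
    A=np.c_[X[m],Y[m],np.ones(m.sum())];w=np.ones(len(A),bool)
    for _ in range(4):p,*_=np.linalg.lstsq(A[w],Z[m][w],rcond=None);w=abs(Z[m]-A@p)<2.2
    print(n,m.sum(),w.sum(),"slopes",p[:2].round(4),"z0",p[2].round(2))
    g=(X>80)&(X<125)&(abs(Y)<30)&(Z>74)&(Z<86)
    if g.sum()>4:print("grip top",cv2.minAreaRect(np.c_[X[g],Y[g]].astype(np.float32)),Z[g].mean())
c=load("side_t.npz");cv2.imwrite("pics/side_t.png",cv2.resize(c["frame"][120:220,250:370,::-1],None,fx=5.5,fy=5.5,interpolation=cv2.INTER_CUBIC))
E
python3 nose.py t
```

```text
20.8 [0.33201431 0.06070009 0.20374952] [-0.0020743   0.08119235  0.11512983]
side 785 670 slopes [-0.0015 -0.0029] z0 33.65
grip top ((102.32339477539062, -5.2767839431762695), (24.550249099731445, 13.015986442565918), 80.79418182373047) 78.87480809717955
top 654 547 slopes [-0.0034 -0.0089] z0 32.34
grip top ((103.37166595458984, -5.036089897155762), (24.19580078125, 9.73527717590332), 88.95584869384766) 77.8165436421396
side nose X [-32.8 -32.2 -31.  -30.6] Yrange [np.float64(-22.1), np.float64(20.6)]
   X -25 Z 33.8
   X -15 Z 33.9
   X 45 Z 33.6
   X 55 Z 32.5
   X 65 Z 34.2
top nose X [-31.1 -30.4 -30.5 -29.8] Yrange [np.float64(-22.4), np.float64(20.3)]
   X -25 Z 32.5
   X -15 Z 32.3
   X 45 Z 31.6
   X 55 Z 32.7
   X 65 Z 31.8
```

View pics/side_t.png

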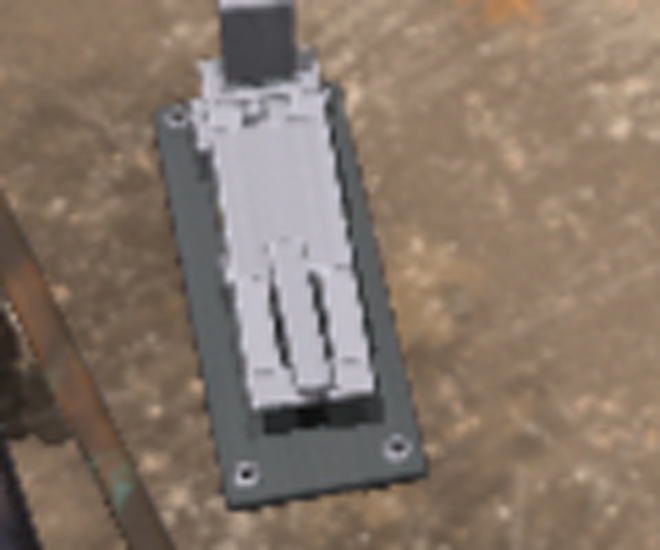

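```bash
python3 -c "
from station import *
print(hand_in())"
```

```text
the job is handed in; nothing more can be done
None
```

The latch plate lies flat on both rests, with the pin up through its tail hole, the stud's head over both ends of the eye, and the gripper clear; I handed it in at about 21 s, and no verdict came back. When the plate met the shank, the side force on the wrist reached about 2.5 N, under the stud's 5 N slip limit.

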